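# Load the soil shaker tray and fit its guard

### The job

Load the shaker tray: take the red-lidded and the blue-lidded soil jars one at a time, keep them upright, and lower each gently, without letting it fall, all the way down into the pocket block of its lid's colour. Once both are in, take the orange guard panel out of its stand and slide it fully down into the slot along the front of the tray. Leave the green-lidded and the white-lidded jar where they are.

Things in the scene. Friction and masses are not known exactly. Their poses are not given: they have to be found in the camera images.
- jar_red: sealed jar full of soil, brown body 56 mm in diameter with a paper label, under a red lid 58 mm in diameter and 23 mm tall (z 72 to 95); 95 mm tall in all, about 0.35 kg; origin at the centre of its underside, z up. To be loaded.
- jar_blue: sealed jar full of soil, brown body 56 mm in diameter with a paper label, under a blue lid 58 mm in diameter and 23 mm tall (z 72 to 95); 95 mm tall in all, about 0.35 kg; origin at the centre of its underside, z up. To be loaded.
- jar_green: sealed jar full of soil, brown body 56 mm in diameter with a paper label, under a green lid 58 mm in diameter and 23 mm tall (z 72 to 95); 95 mm tall in all, about 0.35 kg; origin at the centre of its underside, z up. Already home in the green block's pocket; leave it there.
- jar_white: sealed jar full of soil, brown body 56 mm in diameter with a paper label, under a white lid 58 mm in diameter and 23 mm tall (z 72 to 95); 95 mm tall in all, about 0.35 kg; origin at the centre of its underside, z up. Stands on the table; not part of this job.
- pocket_red: fixed red plastic block, 84 x 84 x 55 mm, standing on the tray (z 10 to 65 mm over the table), with one upright round pocket in its middle, 60 mm in diameter, 42 mm deep, mouth chamfered 2 mm; origin at the centre of the block's underside, axes as the tray's. The three blocks stand in one row along the tray's y, 90 mm apart, in any order.
- pocket_blue: fixed blue plastic block, 84 x 84 x 55 mm, standing on the tray (z 10 to 65 mm over the table), with one upright round pocket in its middle, 60 mm in diameter, 42 mm deep, mouth chamfered 2 mm; origin at the centre of the block's underside, axes as the tray's. In the same row.
- pocket_green: fixed green plastic block, 84 x 84 x 55 mm, standing on the tray (z 10 to 65 mm over the table), with one upright round pocket in its middle, 60 mm in diameter, 42 mm deep, mouth chamfered 2 mm; origin at the centre of the block's underside, axes as the tray's. In the same row; occupied.
- red_floor (a point): centre of the floor of the pocket in the red block, 23 mm above the table and 42 mm below the pocket's mouth; a jar is home when its underside is here, its top then 118 mm above the table.
- blue_floor (a point): centre of the floor of the pocket in the blue block, 23 mm above the table and 42 mm below the pocket's mouth; a jar is home when its underside is here, its top then 118 mm above the table.
- green_floor (a point): centre of the floor of the pocket in the green block, 23 mm above the table and 42 mm below the pocket's mouth; a jar is home when its underside is here, its top then 118 mm above the table.
- tray: fixed grey shaker tray, 170 (x) x 290 (y) x 10 mm, origin at the centre of its underside on the table. The row of pocket blocks runs along its y at x = +35 mm; the guard slot runs along its y at x = -65 mm (the edge nearer the robot). Keep the fingers opening along the tray's x when lowering a jar: the neighbouring jar is only 32 mm away along y.
- guard_slot (a point): centre of the floor of the guard slot, 10 mm above the table; axes as the tray's. The slot is open at the top, 11 mm wide (x), 166 mm long (y) and 35 mm deep, between steel walls 6 mm thick, whose top edges carry a small outward flare, so that its mouth is about 54 mm above the table.
- guard: loose flat orange guard panel with a black strip along its top edge, 8 (x, thickness) x 160 (y, length) x 100 mm (z, height), 0.14 kg, standing on its long edge in the parking stand; origin at the centre of its underside, z up; either face may look forwards. Pinch it across its thickness at the middle of its top edge.
- stand: fixed black parking stand, base 90 (x) x 190 (y) x 8 mm, with two walls 8 mm thick and 170 mm long that hold the panel between them in a 13 mm gap along its y, up to 36 mm above the table; the gap is open at the top and at both ends; origin at the centre of its underside.
Things that resemble listed ones, but are neither listed nor needed, are in the scene too. There is more than one size of the guard; the job needs the smaller. What is shaped like the jar_green but yellow is not meant.

How it is judged:
On the way, in this order (a step that is already met when the one before it is completed fails the run):
1. Both the red-lidded and the blue-lidded jar are home in the pockets of their own colours (horizontal distance between jar_red and red_floor below 0.006 m and z of jar_red in the frame of red_floor below 0.005 m and angle between each of jar_red, jar_blue's own z axis and vertical below 0.12 rad and horizontal distance between jar_blue and blue_floor below 0.006 m and z of jar_blue in the frame of blue_floor below 0.005 m), for 0.2 s.
2. The guard panel is fully down in the tray's slot (x of guard in the frame of guard_slot between -0.006 and 0.006 m and y of guard in the frame of guard_slot between -0.008 and 0.008 m and z of guard in the frame of guard_slot below 0.005 m and angle between guard's own z axis and vertical below 0.15 rad and angle between the y axis of guard and the y axis of tray, either way round below 0.08 rad), for 0.2 s.
At the end, for the whole second after the job is handed in: Red, blue and green jars at rest in the pockets of their colour (6 mm from centre, 5 mm from floor, 7 degrees from upright); guard at rest in the tray's slot (centre within 6 mm across, 8 mm along, 5 mm from its floor, 8.5 degrees from upright, 4.5 degrees from parallel) (all of step 1 and all of step 2 and horizontal distance between jar_green and green_floor below 0.006 m and z of jar_green in the frame of green_floor below 0.005 m and angle between jar_green's own z axis and vertical below 0.12 rad and linear speed of each of jar_red, jar_blue, guard below 0.02 m/s); the robot touches nothing.
It fails at once if A jar is let fall into a pocket (faster than 0.6 m/s below the mouth of the red or blue pocket) ((horizontal distance between jar_red and red_floor below 0.02 m and z of jar_red in the frame of red_floor below 0.042 m and linear speed of jar_red above 0.6 m/s) or (horizontal distance between jar_red and blue_floor below 0.02 m and z of jar_red in the frame of blue_floor below 0.042 m and linear speed of jar_red above 0.6 m/s) or (horizontal distance between jar_blue and red_floor below 0.02 m and z of jar_blue in the frame of red_floor below 0.042 m and linear speed of jar_blue above 0.6 m/s) or (horizontal distance between jar_blue and blue_floor below 0.02 m and z of jar_blue in the frame of blue_floor below 0.042 m and linear speed of jar_blue above 0.6 m/s)).
It fails at once if The red- or blue-lidded jar is tipped by more than 40 degrees (angle between any of jar_red, jar_blue's own z axis and vertical above 0.7 rad).
It fails at once if The white-lidded jar is moved by more than 30 mm (distance of jar_white from where it was at the start of the episode above 0.03 m).
It fails at once if The green-lidded jar is moved by more than 30 mm (distance of jar_green from where it was at the start of the episode above 0.03 m).
It also fails if it takes over 72 s, if anything falls off the work surface, if the arm or the gripper's body presses on something with over 40 N, if the wrist force passes 120 N, or if a joint passes its speed limit or range.

### The arm

A 6-joint arm with a two-finger parallel gripper is mounted at the origin on the work surface. World frame = base frame: x ahead of the robot, y to its left, z up, the work surface at z = 0. Lengths are in m, angles in rad, forces in N, time in s.
With the tool pointing down it reaches from about 0.325 to 0.775 m from the base axis. Payload 5.5 kg.
Tool frame: the origin (TCP) lies at the very end of the fingers, on their centre line; the grasp point (between the pads) lies 19 mm behind it; z points along the fingers, y is the line along which they close (so a half turn about z gives the same grasp; the last joint's range is limited). The gripper opens to 88 mm and grips with 3 to 60 N. Pads are 20 mm wide; open, the fingers measure 115 mm over their backs; the gripper's body (75 mm by 178 mm) begins 61 mm behind the grasp point.
Start: joints at [-1.204, 0.091, 1.231, -0, 1.82, -0.057], TCP at [0.247, -0.547, 0.223] pointing down, gripper open.
Joint ranges: [-2.87, 2.87], [-0.86, 2.18], [0.17, 2.46], [-1.51, 4.65], [0.06, 2.69], [-2.65, 2.65]. Speed limits (rad/s): [2.57, 2.57, 3.01, 3.14, 3.14, 3.14].

### API

Orientations are given as a unit quaternion [x, y, z, w].
In Python, from station import manip, fingers, planner, viewer, job, telemetry gives the robot as it stands. The module is installed in compiled form; this text tells all that it offers. Calls block until the motion is done:
- manip.reach(position, orientation): joint-space move of the TCP to a pose.
- manip.movel(position, max_speed=0.15, rot=None, threshold=None): straight line of the TCP; rot=None keeps the orientation; max_speed is the mean speed in m/s. With threshold (N) it stops when the force on the tool has changed by that much, and returns True; else False.
- manip.set_joints(angles): joint-space move.
- fingers.command_gripper(opening, newtons=None): finger opening in m; newtons is the grip in N (None keeps the last); returns when the fingers have stopped.
- manip.hold(seconds).
- planner.solve_ik(position, orientation): joint angles nearest the present ones, or None.
- viewer.read_camera(name): name is "side" or "top"; returns a dict with "frame" (384x512x3 uint8, red, green, blue), "K" (3x3 intrinsics, pixels), "dist" ([k1, k2, p1, p2, k3] as OpenCV has them; the pictures are not rectified), "eye" and "rotation" of the camera in the world. Camera axes: x right, y down, z forward; pixel columns grow to the right and rows downward; lengths in m; the calibration is good to about 2 mm. A picture is of the moment at which its call begins. There is no depth.
A pose or a line that the arm cannot do raises manip.Unreachable and nothing moves.
- job.finish_job(): hands the job in; it is judged then, once.
Trained networks look in a picture, given as the dict that the camera call returned (one of the last four; its "shot" number tells which), for a name from the list of things; names that differ only in an ending like _2 or _b are one class to them, and where a whole thing is asked for, a point or a joint stands for the part that bears it (a point fixed in the world has none). Each returns a list of dicts, best first, with "p" (0 to 1); they miss things now and then, are a little off and sometimes report something else, mostly with a low value. They report only what shows in the picture. A call takes as long as a camera call. They do not tell look-alikes from the thing itself.
- viewer.boxes_of(picture, label): "rect" ([left, top, right, bottom] in pixels, round what is visible of it).
- viewer.landmark_of(picture, label): "at" ([column, row] in pixels: a listed point, or the origin of a listed thing).
Readings, each from a call of its own:
- telemetry.read_clock(): time.
- telemetry.read_q(): joint angles.
- telemetry.read_qvel(): joint speeds.
- telemetry.read_joint_torque(): joint torques, N m.
- telemetry.read_ee_pos(): TCP position.
- telemetry.read_tool_rot(): TCP orientation.
- telemetry.read_force(): force on the tool from outside, world axes, zero at the start.
- telemetry.read_moment(): the same for the moment, N m.
- telemetry.read_opening(): finger opening in m.
- telemetry.read_finger_force(): force on a finger pad.
Only numpy, scipy, OpenCV 4.12 (cv2) and the standard library are available. Lean on these libraries where they do the work, as an engineer would, in place of code of your own. Each camera call takes 0.05 s, during which the arm holds its last target. There are 200 camera calls.

## Working session

There is one attempt and no reset: what is moved stays moved. The work goes in short steps, each a Python script; the robot and the scene stay as the last script left them, time stands still between calls to the robot, and variables do not carry over. Pictures are saved under pics/ and viewed, at most 10 in all, crops included, and the job is handed in when it is done.

```bash
mkdir -p pics; cat > h.py <<'E'
import numpy as np, cv2
from station import manip, fingers, planner, viewer, job, telemetry
from scipy.spatial.transform import Rotation as R
def ray(pic,px):
    u=cv2.undistortPoints(np.array([[px]],float),np.array(pic['K']),np.array(pic['dist']))[0,0]
    return np.array(pic['eye']),np.array(pic['rotation'])@np.array([u[0],u[1],1])
def at_z(pic,px,z):
    e,d=ray(pic,px); return e+d*(z-e[2])/d[2]
def proj(pic,P):
    Rm=np.array(pic['rotation']).T; t=-Rm@np.array(pic['eye'])
    return cv2.projectPoints(np.array(P,float).reshape(-1,3),cv2.Rodrigues(Rm)[0],t,np.array(pic['K']),np.array(pic['dist']))[0][:,0]
def save(pic,n): cv2.imwrite(f'pics/{n}.png',np.array(pic['frame'])[:,:,::-1])
def down(a): # tool down, closing axis y along angle a (from world x)
    y=np.array([np.cos(a),np.sin(a),0]);z=np.array([0,0,-1.]);x=np.cross(y,z)
    return R.from_matrix(np.c_[x,y,z]).as_quat()
E
python3 - <<'E'
from h import *
np.set_printoptions(precision=3,suppress=True)
for c in('top','side'):
    p=viewer.read_camera(c); save(p,c+'0'); print(c,p['eye'],np.array(p['rotation']).tolist(),np.array(p['K'])[0,0])
    for n in ['jar_red','jar_blue','jar_green','jar_white','pocket_red','pocket_blue','pocket_green','red_floor','blue_floor','green_floor','tray','guard_slot','guard','stand']:
        b=[(np.round(x['rect']).astype(int).tolist(),round(x['p'],2)) for x in viewer.boxes_of(p,n)[:3]] if 'floor' not in n and 'slot' not in n else ''
        l=[(np.round(x['at'],1).tolist(),round(x['p'],2)) for x in viewer.landmark_of(p,n)[:3]]
        print(n,b,l)
E
```

```text
top [0.407 0.067 1.253] [-0.6947376050468496, 0.7164750521687308, -0.03684953942850598, 0.05143220000630921] 458.39284797022924
jar_red [([300, 219, 322, 242], 0.78)] [([309.6, 229.9], 0.9), ([320.0, 145.9], 0.16)]
jar_blue [([365, 224, 395, 245], 0.96)] [([373.9, 236.5], 0.95), ([291.3, 148.3], 0.33)]
jar_green [([259, 215, 281, 237], 0.87), ([278, 129, 302, 156], 0.77), ([272, 131, 309, 164], 0.28)] [([287.3, 147.2], 0.84), ([270.0, 227.2], 0.59)]
jar_white [([415, 168, 446, 196], 0.93)] [([422.7, 183.4], 0.6), ([289.9, 148.0], 0.34)]
pocket_red [([239, 134, 275, 170], 0.76)] [([255.0, 152.6], 0.76), ([289.8, 160.0], 0.59)]
pocket_blue [([303, 122, 340, 165], 0.56)] [([317.0, 142.1], 0.94)]
pocket_green [([270, 128, 307, 168], 0.9), ([300, 219, 324, 239], 0.61)] [([285.7, 150.4], 0.85), ([254.8, 155.8], 0.75), ([289.5, 149.2], 0.21)]
red_floor  [([255.2, 153.2], 0.92), ([287.7, 159.2], 0.59)]
blue_floor  [([321.9, 146.3], 0.77)]
green_floor  []
tray [([233, 136, 346, 200], 0.57)] [([286.2, 161.6], 0.59)]
guard_slot  [([291.0, 186.1], 0.6)]
guard [([39, 184, 106, 247], 0.6), ([148, 
[... 651 characters left out ...]
, 0.83)] [([311.1, 288.3], 0.76)]
pocket_red [([264, 173, 292, 202], 0.83)] [([278.9, 191.6], 0.59)]
pocket_blue [([290, 197, 328, 232], 0.73), ([283, 190, 306, 216], 0.36)] [([306.5, 220.4], 0.86), ([266.6, 215.3], 0.59)]
pocket_green [] [([291.6, 204.9], 0.69), ([239.3, 231.7], 0.33)]
red_floor  [([280.5, 192.6], 0.66)]
blue_floor  [([304.9, 218.8], 0.95)]
green_floor  [([296.6, 201.0], 0.91)]
tray [([247, 192, 327, 244], 0.88)] [([287.2, 211.2], 0.72), ([306.4, 218.5], 0.61)]
guard_slot  [([268.3, 215.1], 0.59)]
guard [([187, 109, 218, 142], 0.87), ([266, 172, 288, 200], 0.64)] [([201.6, 145.9], 0.81), ([308.6, 221.2], 0.53), ([293.3, 202.4], 0.34)]
stand [([290, 197, 325, 232], 0.62)] []
```

```bash
sed -i "s/np.array(pic\['rotation'\])@/RM(pic)@/; s/np.array(pic\['rotation'\]).T/RM(pic).T/; s/^def ray/def RM(pic): return R.from_quat(pic['rotation']).as_matrix()\ndef ray/" h.py
python3 - <<'E'
import cv2
a=cv2.imread('pics/top0.png');b=cv2.imread('pics/side0.png')
cv2.imwrite('pics/top1.png',cv2.resize(a[90:290,20:480],(800,348),interpolation=cv2.INTER_CUBIC))
cv2.imwrite('pics/side1.png',cv2.resize(b[90:310,130:400],(736,600),interpolation=cv2.INTER_CUBIC))
E
```

```text
(no output)
```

View pics/top1.png

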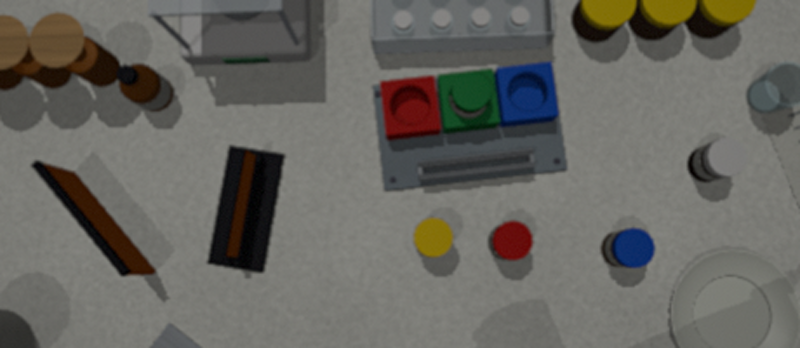

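View pics/side1.png

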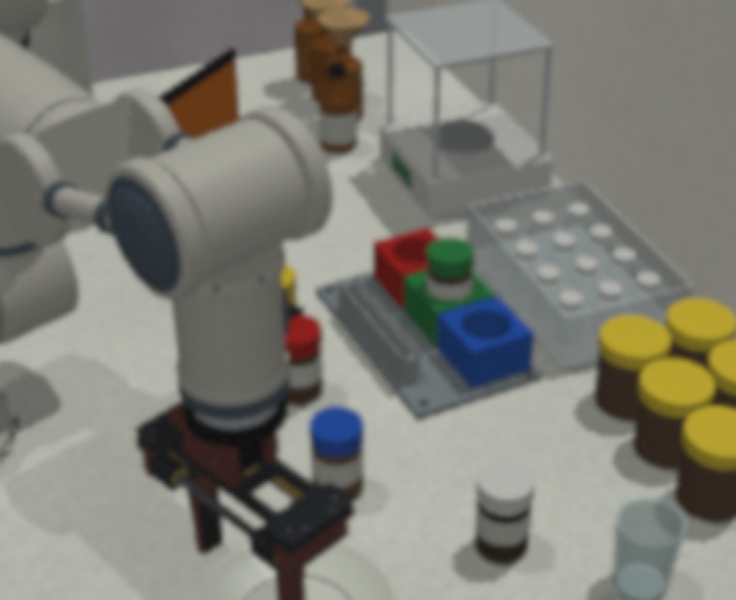

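```bash
cat > seg.py <<'E'
from h import *
def mask(pic,name):
    H=cv2.cvtColor(np.array(pic['frame']),cv2.COLOR_RGB2HSV).astype(int);h,s,v=H[...,0],H[...,1],H[...,2]
    m={'red':((h<4)|(h>170))&(s>150)&(v>60),'blue':(h>100)&(h<128)&(s>130)&(v>50),'green':(h>50)&(h<85)&(s>110)&(v>30),'orange':(h>=5)&(h<16)&(s>150)&(v>50)}[name]
    return m.astype(np.uint8)
def blobs(m,amin=60):
    n,l,st,c=cv2.connectedComponentsWithStats(m); return [(st[i].tolist(),c[i],(l==i)) for i in range(1,n) if st[i][4]>=amin]
def hullmask(pic,P):
    m=np.zeros((384*4,512*4),np.uint8); q=cv2.convexHull((proj(pic,P)*4+1.5).round().astype(np.int32)); cv2.fillConvexPoly(m,q,1)
    return cv2.resize(m.astype(np.float32),(512,384),interpolation=cv2.INTER_AREA)
def box(x0,x1,y0,y1,z0,z1): return np.array([[x,y,z] for x in(x0,x1) for y in(y0,y1) for z in(z0,z1)])
def place(P,x,y,a):
    c,s=np.cos(a),np.sin(a); return P@np.array([[c,s,0],[-s,c,0],[0,0,1]])+[x,y,0]
def lid(z0=0.0,n=40):
    t=np.linspace(0,2*np.pi,n); return np.array([[.029*np.cos(a),.029*np.sin(a),z] for a in t for z in (.072+z0,.095+z0)])
E
python3 - <<'E'
from seg import *
for c in('top','side'):
    p=viewer.read_camera(c)
    for n in('red','blue','green','orange'):
        for st,ce,_ in blobs(mask(p,n),40): print(c,n,st,ce.round(1),at_z(p,ce,.095).round(3))
    if c=='top':
        f=np.array(p['frame'])[:,:,::-1]
        a=cv2.resize(f[170:250,30:190],(800,400),interpolation=cv2.INTER_CUBIC);cv2.imwrite('pics/z.png',cv2.convertScaleAbs(a,alpha=2))
E
```

```text
top red [239, 134, 34, 34, 887] [255.8 151.2] [0.641 0.061 0.095]
top red [303, 218, 23, 21, 379] [314.1 228.1] [ 0.44  -0.079  0.095]
top blue [305, 126, 36, 35, 1020] [322.2 143.4] [ 0.656 -0.11   0.095]
top blue [373, 222, 23, 22, 410] [383.8 232.2] [ 0.424 -0.253  0.095]
top green [272, 130, 36, 37, 986] [289.3 147.3] [ 0.648 -0.025  0.095]
top orange [56, 112, 20, 20, 175] [ 68.4 123.2] [0.733 0.55  0.095]
top orange [0, 125, 15, 9, 80] [  5.9 129.4] [0.722 0.718 0.095]
top orange [26, 124, 18, 9, 95] [ 35.7 128.2] [0.723 0.638 0.095]
top orange [151, 178, 15, 59, 239] [158.2 207.3] [0.504 0.314 0.095]
top orange [47, 185, 62, 62, 713] [ 78.7 216.8] [0.486 0.519 0.095]
side red [268, 175, 21, 26, 276] [276.4 184.8] [0.605 0.005 0.095]
side red [235, 205, 12, 17, 143] [240.4 213. ] [ 0.441 -0.1    0.095]
side blue [291, 199, 34, 33, 803] [307.2 214.6] [ 0.63  -0.184  0.095]
side blue [245, 240, 17, 17, 250] [253.  248.1] [ 0.42  -0.27   0.095]
side green [287, 178, 16, 14, 168] [294.7 184.2] [ 0.664 -0.015  0.095]
side green [279, 190, 31, 26, 229] [288.1 200.9] [ 0.605 -0.095  0.095]
side orange [239, 96, 22, 35, 442] [249.6 114.3] [0.709 0.556 0.095]
side orange [193, 113, 23, 26, 387] [205.6 127. ] [0.499 0.512 0.095]
```

View pics/z.png

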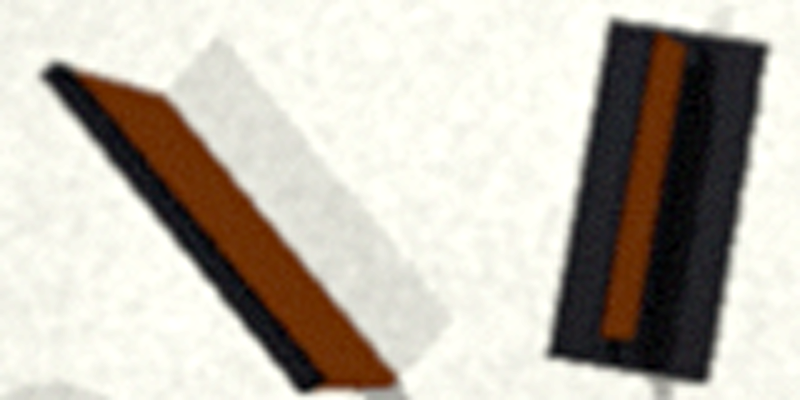

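```bash
cat > m1.py <<'E'
from seg import *
from scipy.optimize import minimize
np.set_printoptions(precision=4,suppress=True)
def fit(f,x0,st=(.006,.006,.03)):
    st=np.array(st[:len(x0)]); S=[x0]+[np.array(x0)+np.eye(len(x0))[i]*st[i] for i in range(len(x0))]
    r=minimize(f,x0,method='Nelder-Mead',options=dict(initial_simplex=S,xatol=1e-5,fatol=1e-2)); return r.x,r.fun
def cost(m,h): return np.abs(cv2.GaussianBlur(m.astype(np.float32),(0,0),.8)-cv2.GaussianBlur(h,(0,0),.8)).sum()
def pick(p,c,near): 
    bs=blobs(mask(p,c),40); b=min(bs,key=lambda b:np.hypot(*(b[1]-near)))[2].astype(np.uint8)
    return cv2.morphologyEx(b,cv2.MORPH_CLOSE,np.ones((9,9)))
if __name__=='__main__':
    T=viewer.read_camera('top');S=viewer.read_camera('side')
    for c,nt,ns,x0 in(('red',(314,228),None,(.44,-.079)),('blue',(384,232),(253,248),(.424,-.253))):
        ms=[(T,pick(T,c,nt))]+([(S,pick(S,c,ns))] if ns else [])
        for q in [ms[:1]]+([ms[1:]] if ns else []):
            print('lid',c,*fit(lambda v:sum(cost(m,hullmask(p,lid()+[v[0],v[1],0])) for p,m in q),x0))
    B=lambda y:box(-.007,.077,y-.042,y+.042,.010,.065)
    mr,mb,mbs=pick(T,'red',(256,151)),pick(T,'blue',(322,143)),pick(S,'blue',(307,214))
    top=[(T,mr,B(.09)),(T,mb,B(-.09))]; side=[(S,mbs,B(-.09))]
    for q in(top,top+side):
        print('tray',*fit(lambda v:sum(cost(m,hullmask(p,place(b,*v))) for p,m,b in q),(.61,-.02,-.08)))
    for m,y in((mr,.09),(mb,-.09)): print('single',*fit(lambda v:cost(m,hullmask(T,place(B(0),*v))),(.61,-.02+y,-.08)))
    print('single side',*fit(lambda v:cost(mbs,hullmask(S,place(B(0),*v))),(.61,-.11,-.08)))
    H=np.array(T['frame']).max(2); d=((H<60)|(mask(T,'orange')>0)).astype(np.uint8); d[:,:135]=0;d[:,195:]=0;d[:165]=0;d[255:]=0
    d=max(blobs(d),key=lambda b:b[0][4])[2].astype(np.uint8); print(cv2.minAreaRect(np.argwhere(d)[:,::-1].astype(np.float32)))
    print('stand',*fit(lambda v:cost(d,hullmask(T,place(box(-.045,.045,-.095,.095,0,.008),*v))),(.5,.29,-.1)))
    o=pick(T,'orange',(158,207)); r=cv2.minAreaRect(np.argwhere(o)[:,::-1].astype(np.float32)); print(r,[at_z(T,r[0],z) for z in(.06,.08)])
E
python3 m1.py
```

```text
lid red [ 0.4395 -0.0805] 66.375
lid blue [ 0.4241 -0.2532] 69.44960021972656
lid blue [ 0.4262 -0.253 ] 85.41133880615234
tray [ 0.6251 -0.0302  0.0623] 288.0110168457031
tray [ 0.6251 -0.0298  0.0674] 357.1240539550781
single [0.6222 0.0596 0.0774] 141.60061645507812
single [ 0.632  -0.1196  0.0468] 140.74998474121094
single side [ 0.6304 -0.1133 -0.074 ] 66.46282958984375
((161.1999969482422, 209.9000244140625), (32.19938278198242, 69.13922882080078), 10.30484676361084)
stand [0.505  0.3249 1.3735] 119.9456787109375
((158.16000366210938, 207.12002563476562), (4.293251037597656, 59.03219985961914), 10.30484676361084) [array([0.5078, 0.3217, 0.06  ]), array([0.5061, 0.3174, 0.08  ])]
```

```bash
python3 - <<'E'
from m1 import *
T=viewer.read_camera('top')
f=np.array(T['frame'])[100:210,225:355,::-1]; k=6
a=cv2.convertScaleAbs(cv2.resize(f,None,fx=k,fy=k,interpolation=cv2.INTER_CUBIC),alpha=1.7)
def line(P,col,v,close=True):
    q=(proj(T,place(np.array(P,float),*v))-[225,100]+.5)*k; cv2.polylines(a,[q.astype(np.int32)],close,col,1)
v=(.6251,-.0300,.064)
line([[x,y,.01] for x,y in((-.085,-.145),(.085,-.145),(.085,.145),(-.085,.145))],(0,255,255),v)
for y in(-.09,0,.09):
    line([[.035+i*.042,y+j*.042,.065] for i,j in((-1,-1),(1,-1),(1,1),(-1,1))],(255,255,255),v)
    line([[.035+.032*np.cos(t),y+.032*np.sin(t),.065] for t in np.linspace(0,6.28,30)],(255,255,0),v)
line([[-.065+i*.0055,j*.083,.045] for i,j in((-1,-1),(1,-1),(1,1),(-1,1))],(0,255,0),v)
for n,x,y in(('red',256,151),('blue',322,143)):
    m=cv2.resize(pick(T,n,(x,y))[100:210,225:355],None,fx=k,fy=k,interpolation=cv2.INTER_NEAREST)
    cv2.drawContours(a,cv2.findContours(m,0,2)[0],-1,(255,0,255),1)
cv2.imwrite('pics/ov.png',a)
H=np.array(T['frame']).max(2); d=((H<60)|(mask(T,'orange')>0)).astype(np.uint8); d[:,:135]=0;d[:,195:]=0;d[:165]=0;d[255:]=0
d=max(blobs(d),key=lambda b:b[0][4])[2].astype(np.uint8)
print('stand',*fit(lambda v:cost(d,hullmask(T,place(box(-.045,.045,-.095,.095,0,.008),*v))),(.505,.325,-.2)))
print([at_z(T,q,.008).round(4) for q in cv2.boxPoints(cv2.minAreaRect(np.argwhere(d)[:,::-1].astype(np.float32)))])
o=pick(T,'orange',(158,207)); r=cv2.minAreaRect(np.argwhere(o)[:,::-1].astype(np.float32)); print([at_z(T,q,.07).round(4) for q in cv2.boxPoints(r)])
E
```

```text
stand [ 0.5051  0.3311 -0.2003] 2360.562255859375
[array([0.4217, 0.3856, 0.008 ]), array([0.6074, 0.3504, 0.008 ]), array([0.5882, 0.2626, 0.008 ]), array([0.4035, 0.2992, 0.008 ])]
[array([0.4337, 0.3389, 0.07  ]), array([0.5839, 0.3105, 0.07  ]), array([0.5816, 0.2997, 0.07  ]), array([0.4315, 0.3282, 0.07  ])]
```

View pics/ov.png

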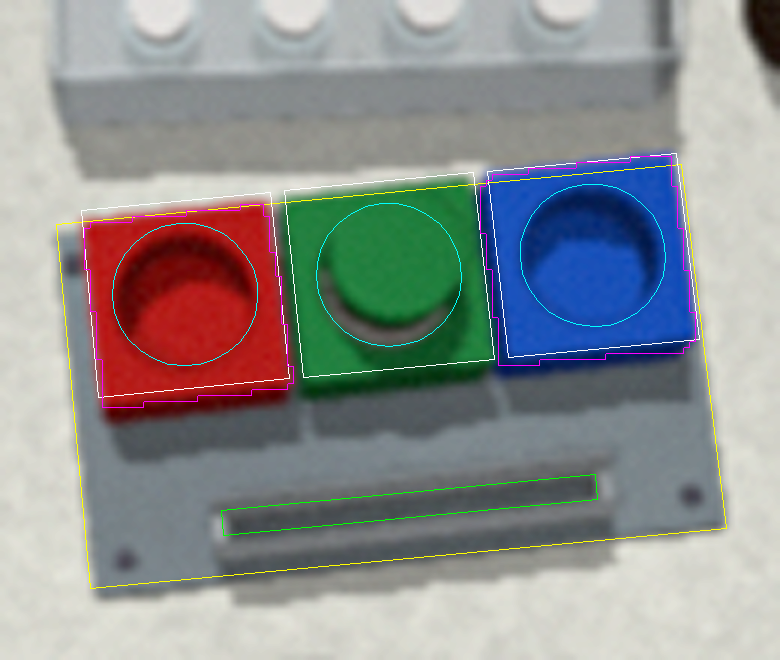

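```bash
sed -i "s/(s>150)&(v>60),'blue':(h>100)&(h<128)&(s>130)&(v>50)/(s>130)\&(v>22),'blue':(h>100)\&(h<128)\&(s>120)\&(v>25)/" seg.py; python3 - <<'E'
from m1 import *
T=viewer.read_camera('top');S=viewer.read_camera('side')
for n,x,y in(('red',314,228),('blue',384,232)):
    m=pick(T,n,(x,y)); print('lid',n,m.sum(),*fit(lambda v:cost(m,hullmask(T,lid()+[v[0],v[1],0])),(.44,-.08) if n=='red' else (.424,-.253)))
B=lambda y:box(-.007,.077,y-.042,y+.042,.010,.065)
mr,mb,mbs=pick(T,'red',(256,151)),pick(T,'blue',(322,143)),pick(S,'blue',(307,214))
print(mr.sum(),mb.sum())
top=[(T,mr,B(.09)),(T,mb,B(-.09))]; side=[(S,mbs,B(-.09))]
for q in(top,side,top+side):
    v,c=fit(lambda v:sum(cost(m,hullmask(p,place(b,*v))) for p,m,b in q),(.621,-.03,.08));print('tray',v,c)
v,c=fit(lambda v:sum(cost(m,hullmask(p,place(b,*v))) for p,m,b in top),(.621,-.03,.08))
k=6;f=np.array(T['frame'])[100:210,225:355,::-1]
a=cv2.convertScaleAbs(cv2.resize(f,None,fx=k,fy=k,interpolation=cv2.INTER_CUBIC),alpha=1.7)
def line(P,col,v):
    q=(proj(T,place(np.array(P,float),*v))-[225,100]+.5)*k; cv2.polylines(a,[q.astype(np.int32)],True,col,1)
line([[x,y,.01] for x,y in((-.085,-.145),(.085,-.145),(.085,.145),(-.085,.145))],(0,255,255),v)
for y in(-.09,0,.09):
    line([[.035+i*.042,y+j*.042,.065] for i,j in((-1,-1),(1,-1),(1,1),(-1,1))],(255,255,255),v)
    line([[.035+.032*np.cos(t),y+.032*np.sin(t),.065] for t in np.linspace(0,6.28,30)],(255,255,0),v)
line([[.035+.029*np.cos(t),.029*np.sin(t),.118] for t in np.linspace(0,6.28,30)],(255,0,255),v)
line([[-.065+i*.0055,j*.083,.045] for i,j in((-1,-1),(1,-1),(1,1),(-1,1))],(0,255,0),v)
cv2.imwrite('pics/ov2.png',a)
E
```

```text
lid red 399 [ 0.4403 -0.0805] 46.8125
lid blue 424 [ 0.4239 -0.2544] 55.875
1058 1126
tray [ 0.6238 -0.0311  0.0785] 134.97702026367188
tray [ 0.623  -0.0284  0.0693] 56.77913284301758
tray [ 0.6238 -0.0311  0.0789] 199.60328674316406
```

View pics/ov2.png

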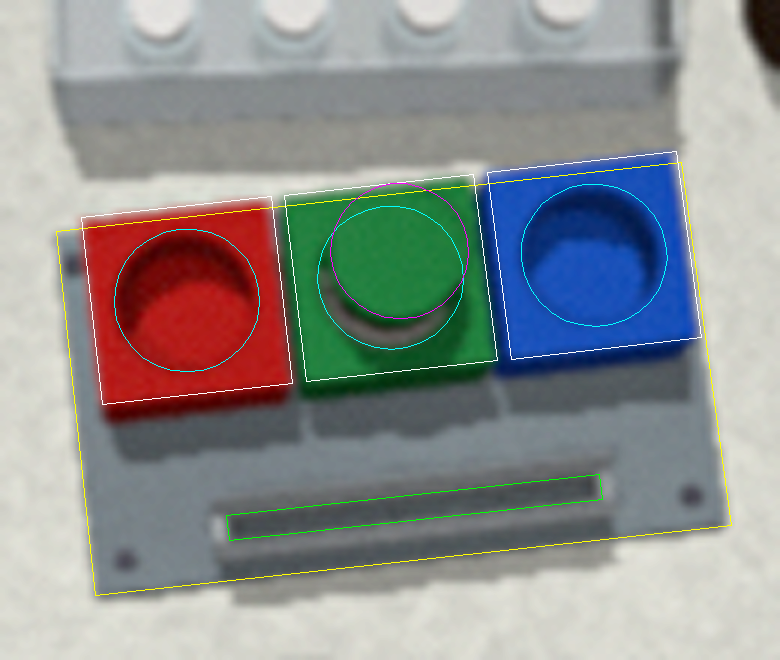

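```bash
cat > mv.py <<'E'
from h import *
TR=np.array([.6235,-.0302]);YAW=.077
def tr(x,y,z): c,s=np.cos(YAW),np.sin(YAW); return np.array([TR[0]+c*x-s*y,TR[1]+s*x+c*y,z])
def best(pos,a):
    o=[]
    for b in(a,a+np.pi):
        q=planner.solve_ik(list(pos),down(b))
        if q is not None:o.append((abs(q[5]),b))
    return min(o)[1]
def insert(t,ztop,zend):
    # ztop: tcp z with the underside just above mouth; descend with light contact detection and small search
    t=np.array(t)
    for i,(dx,dy) in enumerate([(0,0),(0,.002),(0,-.002),(.002,0),(-.002,0),(.002,.002),(-.002,-.002),(.002,-.002),(-.002,.002)]):
        g=t+[tr(dx,dy,0)[0]-TR[0],tr(dx,dy,0)[1]-TR[1],0]
        manip.movel([*g[:2],ztop],.06)
        hit=manip.movel([*g[:2],zend],.05,threshold=12)
        e=np.array(telemetry.read_ee_pos()); print('try',i,hit,e.round(4),np.round(telemetry.read_force(),1),telemetry.read_clock())
        if e[2]<zend+.006: return True
    return False
def jar(xy,py,red):
    a=best([*xy,.2],YAW); print('ang',a,telemetry.read_clock())
    fingers.command_gripper(.088)
    manip.reach([*xy,.19],down(a))
    if manip.movel([*xy,.066],.12,threshold=15): print('HIT',telemetry.read_ee_pos())
    fingers.command_gripper(.04,30); print('open',telemetry.read_opening(),telemetry.read_finger_force())
    manip.movel([*xy,.2],.15); print('open',telemetry.read_opening(),telemetry.read_force())
    manip.movel(tr(.035,py,.2),.2,rot=down(a))
E
python3 - <<'E'
from mv import *
jar([.4403,-.0805],.09,1)
p=viewer.read_camera('side');save(p,'s1')
ok=insert(tr(.035,.09,0),.066+.07,.066+.0225); print(ok)
cv2.imwrite('pics/s1c.png',cv2.resize(cv2.imread('pics/s1.png')[90:290,180:380],(600,600)))
E
```

```text
ang 0.077 2.85
open 0.05743501073800933 29.999991953372955
open 0.057223660712477094 [ 0.14431099 -0.14265827 -4.49368928]
try 0 False [0.6515 0.0622 0.0891] [-2.1  0.3 -1. ] 11.5
True
```

View pics/s1c.png

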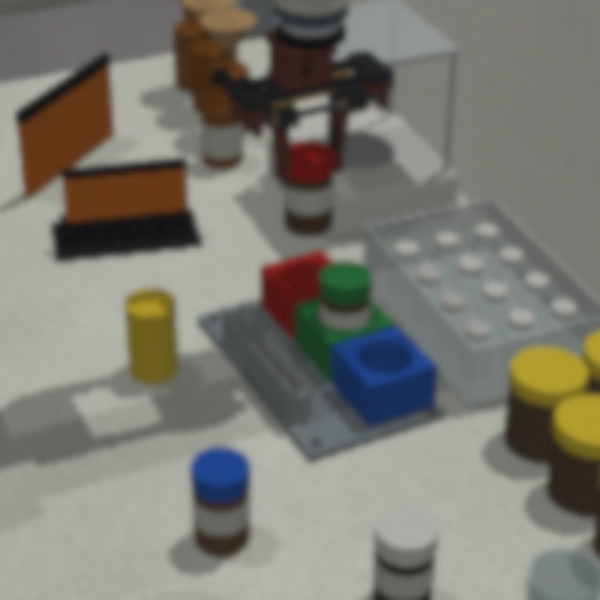

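```bash
python3 - <<'E'
from mv import *
fingers.command_gripper(.088); e=telemetry.read_ee_pos(); manip.movel([e[0],e[1],.2],.2)
jar([.4245,-.254],-.09,0)
p=viewer.read_camera('top');save(p,'t2')
ok=insert(tr(.035,-.09,0),.066+.07,.066+.0225); print(ok)
if ok:
    fingers.command_gripper(.088); e=telemetry.read_ee_pos(); manip.movel([e[0],e[1],.22],.2)
    a=best([.507,.32,.2],-.187); print(a)
    manip.reach([.42,-.15,.25],down(a))
    T=viewer.read_camera('top');save(T,'t3');S=viewer.read_camera('side');save(S,'s3');print(telemetry.read_clock())
    t=cv2.resize(cv2.imread('pics/t3.png')[100:260,130:370],(800,533));cv2.imwrite('pics/t3c.png',t)
    cv2.imwrite('pics/s3c.png',cv2.resize(cv2.imread('pics/s3.png')[120:240,190:350],(800,600)))
E
```

```text
ang 0.077 12.8667
open 0.057434539806826064 30.00007599592209
open 0.05765271205928811 [ 0.71779295  0.2066465  -4.67589829]
try 0 False [ 0.6653 -0.1173  0.0891] [-1.7  1.3  0.8] 21.2417
True
-0.187
23.7917
```

View pics/t3c.png

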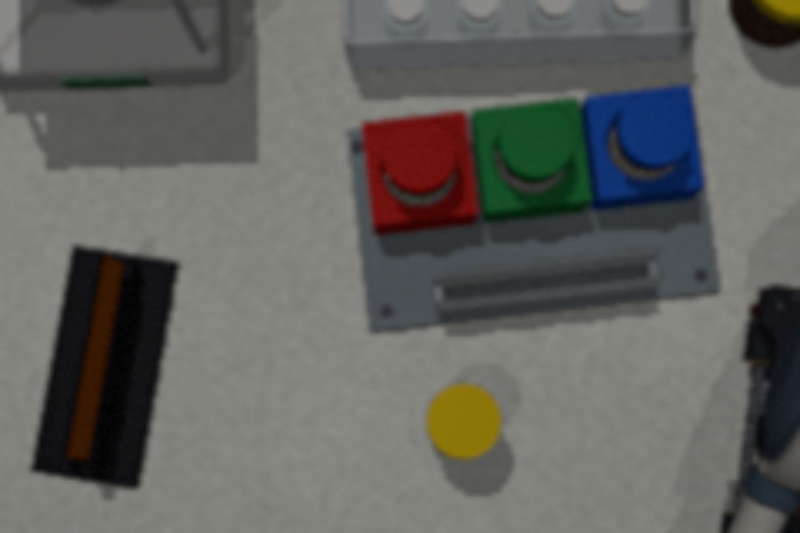

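View pics/s3c.png

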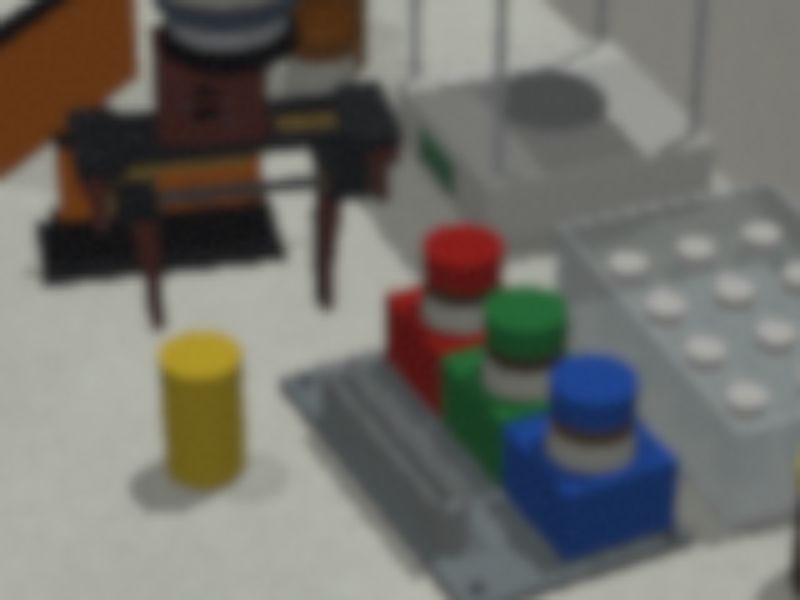

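```bash
python3 - <<'E'
from mv import *
g=np.array([.5076,.3244]); A=np.pi/2-.187
def bb(pos,angs):
    return min((abs(planner.solve_ik(list(pos),down(a))[5]),a) for a in angs if planner.solve_ik(list(pos),down(a)) is not None)[1]
a=bb([*g,.2],[A,A-np.pi]); print(a)
fingers.command_gripper(.05)
manip.reach([*g,.2],down(a))
if manip.movel([*g,.078],.12,threshold=10): print('HIT',telemetry.read_ee_pos())
fingers.command_gripper(0,40); print(telemetry.read_opening(),telemetry.read_finger_force(),telemetry.read_force())
manip.movel([*g,.21],.15); print(telemetry.read_opening(),telemetry.read_force())
s=tr(-.066,0,.21); b=min([YAW,YAW+np.pi,YAW-np.pi],key=lambda x:abs(x-a)); print(b)
manip.reach(s,down(b)); manip.movel(tr(-.066,0,.145),.15); manip.hold(.2)
for c in('top','side'):
    p=viewer.read_camera(c);save(p,c+'4')
    import pickle;pickle.dump({k:p[k] for k in p},open(c+'4.pkl','wb'))
print(telemetry.read_clock(),telemetry.read_q())
x=cv2.resize(cv2.imread('pics/side4.png')[130:250,200:340],(700,600));t=cv2.imread('pics/top4.png')[110:230,230:360]
cv2.imwrite('pics/c4.png',np.hstack([cv2.resize(x,(400,343)),cv2.resize(t,(372,343))]))
E
```

```text
1.3837963267948965
0.007682389885566648 39.999858140945435 [-0.13573246  0.88237266  0.58268743]
0.0077368651609517345 [ 0.27387541  0.63473951 -2.87147868]
0.077
31.475 [-1.24058218e-01 -2.19764782e-02  1.48147009e+00  1.04084469e-05
  1.68034475e+00 -2.01058997e-01]
```

View pics/c4.png

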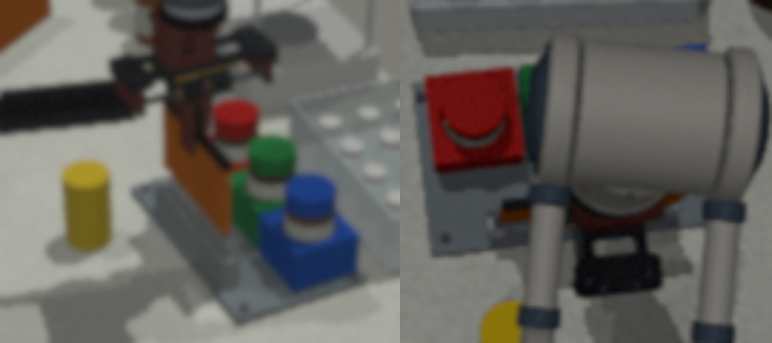

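```bash
python3 - <<'E'
from mv import *; from seg import mask,blobs
import pickle
p=pickle.load(open('side4.pkl','rb'))
bs=[b for b in blobs(mask(p,'orange'),40) if 240<b[1][0]<300]
for st,c,m in bs: print(st,c.round(1)); y,x=np.nonzero(m); print('left col x0..',x.min(),y[x==x.min()].min(),y[x==x.min()].max(),'right',x.max(),y[x==x.max()].min(),y[x==x.max()].max(),'rowmax',y.max(),x[y==y.max()])
for dy in(-.004,0,.004):
    for z in(.075,.165): print(dy,z,proj(p,[tr(-.070,.08+dy,z),tr(-.070,-.08+dy,z)]).round(1).tolist())
t=pickle.load(open('top4.pkl','rb'))
for st,c,m in blobs(mask(t,'orange'),8):
    if 240<c[0]<360: print('top',st,c.round(1))
for dy in(-.004,0,.004): print(dy,proj(t,[tr(-.070,.08+dy,.075),tr(-.070,.08+dy,.165),tr(-.07,-.08+dy,.075)]).round(1).tolist())
E
```

```text
[239, 97, 16, 35, 301] [246.4 112.1]
left col x0.. 239 100 101 right 254 130 131 rowmax 131 [254]
[259, 169, 28, 42, 427] [269.7 190.4]
left col x0.. 259 169 187 right 286 187 188 rowmax 210 [278 279]
-0.004 0.075 [[256.9, 187.9], [278.2, 213.1]]
-0.004 0.165 [[256.5, 165.4], [278.5, 189.7]]
0 0.075 [[256.4, 187.3], [277.6, 212.5]]
0 0.165 [[256.0, 164.8], [277.9, 189.0]]
0.004 0.075 [[255.9, 186.7], [277.0, 211.8]]
0.004 0.165 [[255.5, 164.3], [277.3, 188.4]]
top [322, 178, 6, 4, 16] [324.3 179.1]
top [265, 184, 10, 4, 33] [269.3 185.3]
-0.004 [[265.1, 187.8], [265.8, 183.3], [326.6, 181.2]]
0 [[263.6, 188.0], [264.2, 183.5], [325.1, 181.3]]
0.004 [[262.0, 188.2], [262.5, 183.7], [323.6, 181.5]]
```

```bash
python3 - <<'E'
from mv import *
ok=False
for dx,dy in[(0,.003),(0,.0055),(0,.0005),(-.0015,.003),(.0015,.003),(-.0015,.0055),(.0015,.0055),(-.0015,.0005),(.0015,.0005)]:
    g=tr(-.066+dx,dy,.130); manip.movel(g,.06)
    hit=manip.movel([g[0],g[1],.0800],.05,threshold=8)
    e=np.array(telemetry.read_ee_pos()); print(dx,dy,hit,e.round(4),np.round(telemetry.read_force(),1),np.round(telemetry.read_moment(),2),telemetry.read_clock())
    if e[2]<.084: ok=True;break
    if telemetry.read_clock()>52: break
print(ok)
E
```

```text
0 0.003 False [ 0.5578 -0.0323  0.08  ] [ 4.9 -0.  -2.6] [ 0.02 -1.18  0.3 ] 33.0333
True
```

```bash
python3 - <<'E'
from mv import *; from seg import mask,blobs
fingers.command_gripper(.03); e=telemetry.read_ee_pos(); manip.movel([e[0],e[1],.21],.15)
manip.reach([.30,-.40,.25],telemetry.read_tool_rot()) if planner.solve_ik([.30,-.40,.25],telemetry.read_tool_rot()) is not None else print('no')
manip.hold(.3); p=viewer.read_camera('top');save(p,'t5');s=viewer.read_camera('side');save(s,'s5');print(telemetry.read_clock(),np.round(telemetry.read_force(),1))
for st,c,m in blobs(mask(p,'orange'),8):
    if 240<c[0]<360: print('top',st,c.round(1))
for q in(p,s): print(proj(q,[tr(-.065,y,z) for y in(.08,-.08) for z in(.05,.11)]).round(1).tolist())
t=cv2.resize(cv2.imread('pics/t5.png')[110:230,220:350],(433,400));x=cv2.resize(cv2.imread('pics/s5.png')[140:260,240:350],(367,400));cv2.imwrite('pics/c5.png',np.hstack([t,x]))
E
```

```text
36.6583 [-0.4  0.6 -0.6]
top [264, 182, 59, 8, 83] [292.8 185.3]
[[263.2, 187.3], [263.6, 184.4], [323.4, 180.7], [326.9, 177.5]]
[[257.8, 192.9], [257.6, 178.4], [278.9, 218.3], [279.1, 203.1]]
```

View pics/c5.png

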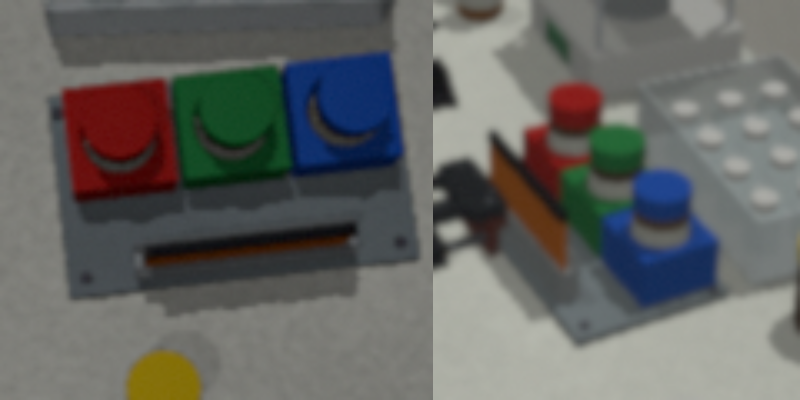

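The panel sits in the slot (crop columns 147–355, end to end with the slot), all three jars are seated, and the robot is clear.

```bash
python3 -c "
from station import job; print(job.finish_job())"
```

```text
the job is handed in; nothing more can be done
None
```

I loaded the red and blue jars into the pockets of their own colours, slid the guard panel into the tray slot and handed the job in at about 37 s; the final pictures show everything seated, but the judge returned no verdict.

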